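# Clip the lift wrench onto the router lift and wind the collet up

### The job

Bring the router's collet up for a cutter change: take the red-hubbed T-handled lift wrench off its post on the cutter block, feel it onto the square lift drive in the router plate and press it straight down, firmly but without ramming it, until the spring ball clicks and it sits fully home on its collar. Then wind it clockwise (seen from above) until the lift comes up against its top stop, do not force it past there, and let go, leaving the wrench clipped upright on the drive. Leave the loose cutters in the block as they are.

Things in the scene. Friction and masses are not known exactly. Their poses are not given: they have to be found in the camera images.
- wrench_hub (a point): Centre of the red hub of the loose T-handled wrench (0.3 kg), on its axis. The hub is 34 mm (its x) by 24 mm (its y: pinch it this way) by 26 mm high. A cross bar 17 mm thick at its grips runs through it along x, 66 mm to each side. A round sleeve up to 32 mm across points down. z is up. At the start it stands upright over a round post on the cutter block: lift it straight up by over 20 mm.
- wrench_mouth (a point): Centre of the wrench's open lower end, 62 mm below the hub's centre. In it a square hole 13.9 mm wide, 22 mm deep, sides along the wrench's x and y, with a dimple in each side 9 mm up, so it fits the drive at any of the four quarter turns.
- router_plate: Aluminium router plate in the bench top, fixed, 234 mm (its x) by 304 mm (its y), top 4 mm above the bench; origin under its centre, z up. It carries the lift drive in its dial ring, the collet with a cutter (up to 75 mm high) in the middle, and a small brass pin.
- drive_foot (a point): Top of the collar round the lift drive, on the drive's axis, 9 mm above the bench (axes as the plate). The wrench is fully home when its mouth rests here. The upright drive is 12.7 mm square. Its angle about the vertical is not measured: any angle is possible. It keeps its angle by friction, about 0.1 N m, so light pressure does not turn it; turned clockwise it meets a firm stop after 0.7 to 1.2 rad and stays where left.
- lift_collar: Fixed round steel collar at the foot of the lift drive, 35 mm across, 5 mm high, standing on the plate; origin under its centre. The wrench's sleeve lands on it when fully home.
- drive_tip (a point): Tip of the square drive, 19 mm above drive_foot; the last 2.5 mm are a round taper. A wrench out of line rests on the corners, its mouth 2.5 to 3.5 mm below this point; in line (within about 0.08 rad) it drops to the spring ball, mouth about 7 mm below this point. Getting past the ball takes about 8 to 14 N; then it slides on easily and clicks, mouth 19 mm below this point, fully home.
- collet_top (a point): Top face of the collet nut (about 29 mm across) in the middle of the plate. It rises as the drive is turned clockwise: 30.5 mm above the bench at the top stop, 8 to 15 mm lower at the start.
- cutter_block: Wooden block 80 mm (its x) by 230 mm (its y) by 35 mm high, fixed; origin under its centre. The wrench's post (11 mm thick, 17 mm tall) stands on it at y +60 mm; three loose router cutters stand in holes at y -12, -48 and -84 mm, rising up to 48 mm above it.
- cutter_straight: Loose router cutter with a red head 16 mm across, standing in the block; origin at its lower end. Leave alone.
- cutter_round: Loose router cutter with a blue head 30 mm across, standing in the block; origin at its lower end. Leave alone.
- cutter_bevel: Loose router cutter with a yellow head 34 mm across, standing in the block; origin at its lower end. Leave alone.

How it is judged (in metres and radians):
On the way:
1. the wrench is pressed fully home on the lift drive (mouth within 2 mm of the collar), with the collet still down (horizontal distance between wrench_mouth and drive_foot below 0.003 m and z of wrench_mouth in the frame of drive_foot below 0.002 m and angle between wrench_hub's own z axis and vertical below 0.1 rad and height (world z) of collet_top below 0.0275 m), for 0.2 s.
At the end, for the whole second after the job is handed in: The collet nut's top is within 2 mm of its top-stop height (more than 28.5 mm above the bench), and the wrench is still clipped fully home on the drive: mouth within 2 mm of the collar and 3 mm of the axis, upright within 0.1 rad, released (height (world z) of collet_top above 0.0285 m and horizontal distance between wrench_mouth and drive_foot below 0.003 m and z of wrench_mouth in the frame of drive_foot below 0.002 m and angle between wrench_hub's own z axis and vertical below 0.1 rad); the robot touches nothing.
It fails at once if the wrench is rammed: its sleeve lands on the collar with more than 30 N (contact force between lift_wrench and lift_collar above 30 N).
It fails at once if the wrench is forced: over 120 N in all its contacts with the drive and plate together (pressing out of line, or turning on against the stop) (contact force between lift_wrench and router_plate above 120 N).
It fails at once if a loose cutter in the block is moved by more than 20 mm (distance of any of cutter_straight, cutter_round, cutter_bevel from where it was at the start of the episode above 0.02 m).
It also fails if it takes over 64 s, if anything falls off the work surface, if the arm or the gripper's body presses on something with over 40 N, if the wrist force passes 120 N, or if a joint passes its speed limit or range.

### The arm

A 6-joint arm with a two-finger parallel gripper is mounted at the origin on the work surface. World frame = base frame: x ahead of the robot, y to its left, z up, the work surface at z = 0. Lengths are in mm, angles in degrees, forces in N, time in s.
With the tool pointing down it reaches from about 350 to 775 mm from the base axis. Payload 7.3 kg.
Tool frame: the origin (TCP) lies at the very end of the fingers, on their centre line; the grasp point (between the pads) lies ctrl.grip_point_offset behind it (ctrl.grip_point_offset is the distance from the TCP to the grasp point, in mm); z points along the fingers, y is the direction in which the jaws open and shut (so a half turn about z gives the same grasp; the last joint's range is limited). The gripper opens to 92 mm and grips with 3 to 60 N. Pads are 19 mm wide; open, the fingers measure 130 mm over their backs; the gripper's body (75 mm by 190 mm) begins 47 mm behind the grasp point.
Start: joints at [61.421, 19.595, 87.324, -0, 73.075, -8.365], TCP at [181.388, 492.69, 226.741] pointing down, gripper open.
Joint ranges: [-145.02, 145.02], [-44.19, 115.74], [2.07, 154.8], [-57.11, 237.11], [16.16, 152.29], [-177.93, 177.93]. Speed limits (degrees/s): [147.25, 147.25, 180, 180, 180, 180].

### API

Orientations are given as a 3x3 rotation matrix whose columns are the frame's x, y, z axes.
In Python, from rig import monitor, grab_frame, job_done, ctrl gives the robot as it stands. The module is installed in compiled form; this text tells all that it offers.
- The arm moves only by the shell command python3 -m inch 'ROWS'. ROWS is JSON, a list of rows, each an object of numbers: "tx", "ty", "tz": the shift along the world's x, y, z in cm; "rx", "ry", "rz": the turn, a rotation vector about the world's x, y, z in rad; "claw": the finger opening in cm, from 0 to 9.18. In form: [{"tx": .., "ty": .., "tz": .., "rx": .., "ry": .., "rz": .., "claw": ..}, ...]. A call has exactly 5 rows; each row shifts and turns the commanded pose from where the row before left it; what a row does not reach is not made up. A row lasts 1/10 s, in which the tool goes at most 50 mm and 8.59 degrees, less where a joint would pass 70% of its speed; a pose out of reach is approached as far as the arm can. A call with a gripper value outside its range is refused whole. The fingers move at their own pace and stop on an object; the grip force is fixed at half the most. Time passes only in rows, so rows that do not move let the fingers close, or fill a call up. It gives the time, the measured TCP pose, the force and the opening at its end, in the units of the state.
- monitor.sense(): the state, without advancing time (a new reading comes with each control period).
- grab_frame(name): name is "scene" or "top" or "wrist"; returns a dict with "color" (420x560x3 uint8, red, green, blue), "range_z" (420x560 float32, mm along the optical axis (not along the pixel's ray), 0 where there is no reading), "vfov" (degrees; the focal length in pixels is half the picture's height over the tangent of half this angle, whatever the lens; pixels are square), "cx", "cy" (the principal point, pixels), "rvec" (rotation vector, rad) and "tvec" (3), from world to camera coordinates, as OpenCV has them; the wrist camera has in their place "tool_from_camera" (4x4, takes a point from camera to tool coordinates, whose origin is the TCP and whose axes are the flange's). Camera axes: x right, y down, z forward; pixel columns grow to the right and rows downward; lengths in mm; the calibration is good to about 2 mm. A picture is of the moment at which its call begins: read the wrist's pose just before it.
- job_done(): hands the job in, once; it reports no verdict.
The state is a dict: "time": time; "joint_pos": joint angles; "qd": joint speeds; "effort": joint torques, N m; "position": TCP position; "orientation": TCP orientation; "wrist_force": force on the tool from outside, world axes, zero at the start; "wrist_torque": the same for the moment, N m; "width": opening from 0.0 (shut) to 1.0 (fully open).
Only numpy, scipy, OpenCV 4.12 (cv2) and the standard library are available. Lean on these libraries where they do the work, as an engineer would, in place of code of your own. Each camera call takes 0.05 s, during which the arm holds its last target.

## Working session

There is one attempt and no reset: what is moved stays moved. The work goes in short steps, Python scripts to look and compute and a shell command to move; the robot and the scene stay as the last step left them, time stands still between calls to the robot, and variables do not carry over. Pictures are saved under pics/ and viewed, and the job is handed in when it is done.

```bash
mkdir -p pics
cat > h.py <<'E'
from rig import monitor, grab_frame, ctrl
import numpy as np, cv2
from scipy.spatial.transform import Rotation as R
def get(name,save=None):
    s=monitor.sense(); f=grab_frame(name)
    if save: cv2.imwrite('pics/'+save,f['color'][:,:,::-1])
    h,w=f['range_z'].shape; F=h/2/np.tan(np.radians(f['vfov'])/2)
    v,u=np.mgrid[:h,:w]; z=f['range_z']
    P=np.stack([(u-f['cx'])*z/F,(v-f['cy'])*z/F,z],-1)
    if 'rvec' in f:
        M=R.from_rotvec(np.ravel(f['rvec'])).as_matrix(); W=(P-np.ravel(f['tvec']))@M
    else:
        T=np.array(f['tool_from_camera']); O=np.array(s['orientation'])
        W=(P@T[:3,:3].T+T[:3,3])@O.T+np.array(s['position'])
    W[z==0]=np.nan
    return s,f,W
E
python3 - <<'E'
from h import *
for n in ['scene','top','wrist']:
    s,f,W=get(n,n+'0.png'); np.save(n+'0.npy',W)
print(s,ctrl.grip_point_offset)
E
```

```text
{'time': 0.1, 'joint_pos': array([ 6.14199904e+01,  1.96329108e+01,  8.73707077e+01, -9.13640607e-04,
        7.30738966e+01, -8.36570264e+00]), 'qd': array([-0.07253573, -0.0632782 , -0.09046014, -0.02957104,  0.08976799,
        0.0088332 ]), 'effort': array([ 8.01401347e-04, -4.32008493e+01, -2.44692421e+01,  7.18557788e-02,
        5.27309580e-02, -7.23418270e-05]), 'position': array([181.22310493, 492.3564878 , 226.11662152]), 'orientation': array([[-9.38408321e-01,  3.45527742e-01, -6.33807700e-04],
       [ 3.45528276e-01,  9.38407578e-01, -1.19534028e-03],
       [ 1.81746718e-04, -1.34071575e-03, -9.99999085e-01]]), 'wrist_force': array([-0.45124705, -0.64650889, -1.05867824]), 'wrist_torque': array([ 0.0307835 , -0.06097553,  0.0491629 ]), 'width': 0.999185498368488} 18.8
```

View pics/scene0.png

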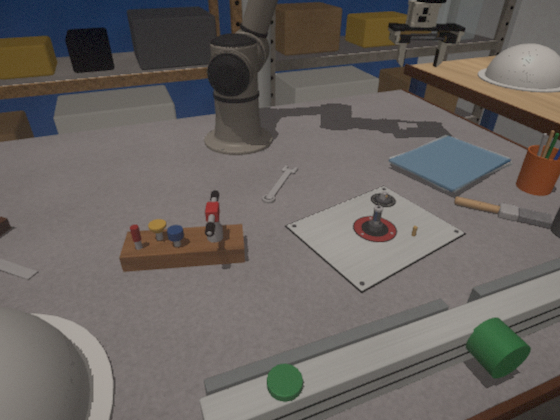

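View pics/top0.png

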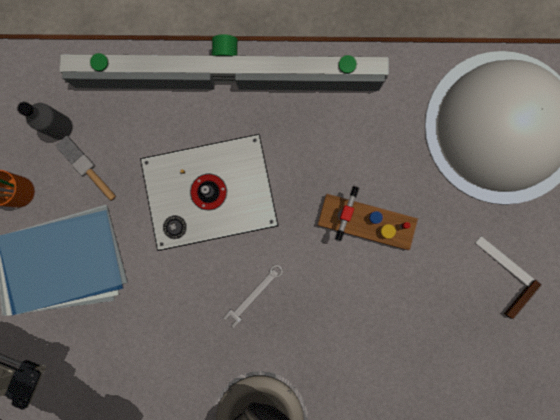

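View pics/wrist0.png

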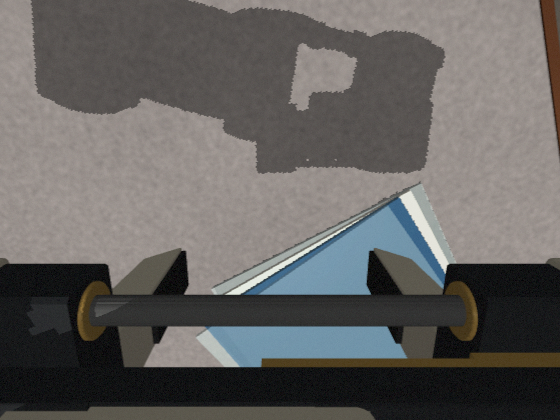

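The top view shows the wrench hub at about (347,214) with its bar from (354,190) to (340,236). The drive in its dial ring is at (175,227), and the collet is at (208,190).

Run:
```python
from h import *
W=np.load('top0.npy'); im=cv2.imread('pics/top0.png')
for p in [(347,214),(354,190),(340,236),(175,227),(208,190),(376,217),(389,231),(405,226),(183,172),(165,227)]:
    print(p,W[p[1],p[0]].round(1))
hsv=cv2.cvtColor(im,cv2.COLOR_BGR2HSV)
Z=W[...,2]
# wrench points: z>75 near hub
h=W[214,347]; m=(np.hypot(W[...,0]-h[0],W[...,1]-h[1])<80)&(Z>95)
print(m.sum()); q=W[m][:,:2]; c=q.mean(0); _,_,V=np.linalg.svd(q-c); 
a=(q-c)@V[0]; print(c,V[0],a.min(),a.max(),np.degrees(np.arctan2(V[0][1],V[0][0])))
red=(hsv[...,1]>150)&((hsv[...,0]<8)|(hsv[...,0]>172))&(Z>100)&m
print('hub',W[red].mean(0),red.sum(), np.median(W[red],0))
# drive
d=W[227,175]; m=(np.hypot(W[...,0]-d[0],W[...,1]-d[1])<15)&(Z>16); print('drive',m.sum(),W[m].mean(0),W[m].max(0),W[m].min(0))
# plate white corners
m=(np.hypot(W[...,0]-W[190,208][0],W[...,1]-W[190,208][1])<220)&(Z>0)&(Z<8)&(hsv[...,2]>130)
m=cv2.morphologyEx(m.astype(np.uint8),cv2.MORPH_CLOSE,np.ones((9,9)))
n,l,st,_=cv2.connectedComponentsWithStats(m); i=1+st[1:,4].argmax(); pts=W[(l==i)&(Z<8)][:,:2].astype(np.float32)
print(st[i],cv2.minAreaRect(pts))
c=cv2.resize(im[150:260,130:290],None,fx=5,fy=5,interpolation=cv2.INTER_CUBIC); cv2.imwrite('pics/topc.png',c)
c=cv2.resize(im[180:255,310:430],None,fx=6,fy=6,interpolation=cv2.INTER_CUBIC); cv2.imwrite('pics/topw.png',c)
```

```text
(347, 214) [ 497.2 -199.1  109.9]
(354, 190) [ 553.7 -216.1  100.3]
(340, 236) [ 446.8 -184.   103.7]
(175, 227) [465.  213.9  24.6]
(208, 190) [554.  129.5  58.2]
(376, 217) [ 493.8 -272.6   66. ]
(389, 231) [ 461.1 -303.4   65.3]
(405, 226) [ 472.5 -336.8   85.5]
(183, 172) [601.4 197.7  26.6]
(165, 227) [4.655e+02 2.443e+02 3.000e-01]
420
[ 499.93156977 -199.52075987] [-0.94818425  0.317721  ] -67.45909931687927 66.22515813247432 161.47484366995857
hub [ 499.97719483 -199.28027716  108.5587096 ] 146 [ 499.67186863 -199.19898696  108.65163778]
drive 32 [466.37344704 218.34286326  25.27143342] [472.67128683 227.20426343  32.66989852] [459.92289597 211.57953253  17.55038813]
[ 142  135  135  114 9438] ((556.2181396484375, 137.17572021484375), (233.13414001464844, 302.6009826660156), 12.620382308959961)
```

View pics/topc.png

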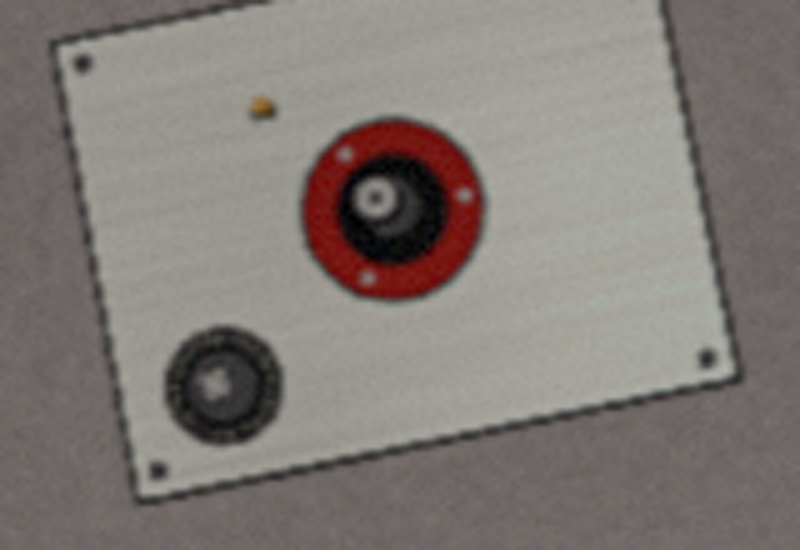

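View pics/topw.png

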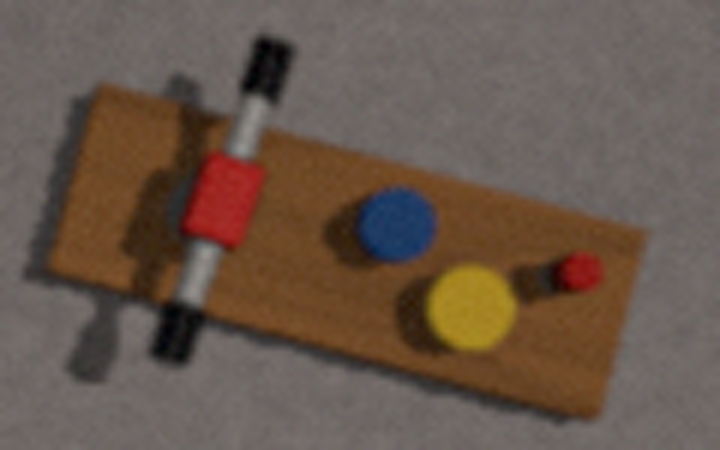

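Run:
```python
from h import *
s,f,W=get('wrist'); T=np.array(f['tool_from_camera']);print(T.round(3),f['vfov'],f['cx'],f['cy'])
O=np.array(s['orientation']); print('cam',O@T[:3,3]+s['position'], 'axis',O@T[:3,2])
print('img center hits',W[60:63,278:282].mean((0,1)))
t=grab_frame('top'); M=R.from_rotvec(np.ravel(t['rvec'])).as_matrix(); print('topcam',-M.T@np.ravel(t['tvec']))
F=210/np.tan(np.radians(t['vfov']/2)); C=-M.T@np.ravel(t['tvec'])
u,v=(224.5+.5)/5-.5+130,(385+.5)/5-.5+150
r=M.T@np.array([(u-t['cx'])/F,(v-t['cy'])/F,1]); print('ring z5',C+r*(5-C[2])/r[2])
```

```text
[[ 0.00000e+00 -9.58000e-01 -2.88000e-01  7.83800e+01]
 [ 1.00000e+00  1.00000e-03 -0.00000e+00 -8.60000e-02]
 [ 0.00000e+00 -2.88000e-01  9.58000e-01 -1.58386e+02]
 [ 0.00000e+00  0.00000e+00  0.00000e+00  1.00000e+00]] 63.26708699749363 277.10601832787023 210.41558439409602
cam [107.74817905 519.5682955  384.58153274] axis [ 0.26920757 -0.1005004  -0.95782407]
img center hits [6.43381526e+01 5.37579376e+02 3.42533129e-01]
topcam [ 419.26820019  -66.73465041 1319.0037411 ]
ring z5 [466.67199224 219.42928274   5.        ]
```

```bash
python3 -m inch '[{"tx":3,"ty":-2.5,"tz":-0.2,"claw":7},{"tx":3,"ty":-2.5,"tz":-0.2,"claw":7},{"tx":3,"ty":-2.5,"tz":-0.2,"claw":7},{"tx":3,"ty":-2.5,"tz":-0.2,"claw":7},{"tx":3,"ty":-2.5,"tz":-0.2,"claw":7}]'
python3 -m inch '[{"tx":3,"ty":-2.5,"tz":-0.2,"claw":7},{"tx":3,"ty":-2.5,"tz":-0.2,"claw":7},{"tx":3,"ty":-2.5,"tz":-0.2,"claw":7},{"tx":3,"ty":-2.5,"tz":-0.2,"claw":7},{"tx":3,"ty":-2.5,"tz":-0.2,"claw":7}]'
python3 -m inch '[{"tx":3.2,"ty":-2.5,"tz":-0.5,"claw":7},{"tx":3.2,"ty":-2.5,"tz":-0.5,"claw":7},{"tx":0,"ty":0,"claw":7},{"tx":0,"claw":7},{"tx":0,"claw":7}]'
python3 - <<'E'
from h import *
s,f,W=get('wrist','w1.png'); np.save('w1.npy',W); print(s['position'],s['time'])
np.savez('w1s.npz',p=s['position'],o=s['orientation'])
E
```

```text
[181.29874993 492.52839633 226.42091068] 0.25validation failed for argument at $[0]...
validation failed for argument at $[0]...
validation failed for argument at $[0]...
```

View pics/w1.png

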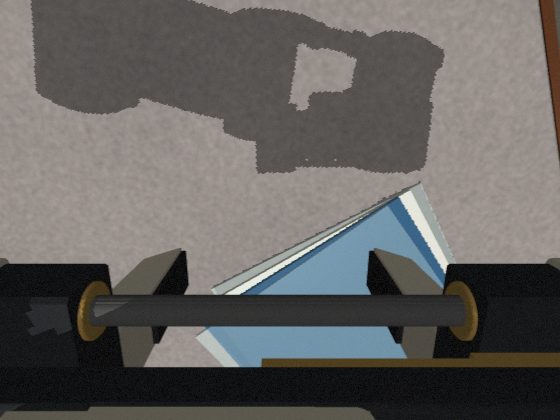

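The picture is unchanged because all three calls were refused. The rows seem to need all seven keys, so I'll send full rows.

```bash
python3 -m inch '[{"tx":3,"ty":-2.5,"tz":-0.2,"rx":0,"ry":0,"rz":0,"claw":7},{"tx":3,"ty":-2.5,"tz":-0.2,"rx":0,"ry":0,"rz":0,"claw":7},{"tx":3,"ty":-2.5,"tz":-0.2,"rx":0,"ry":0,"rz":0,"claw":7},{"tx":3,"ty":-2.5,"tz":-0.2,"rx":0,"ry":0,"rz":0,"claw":7},{"tx":3,"ty":-2.5,"tz":-0.2,"rx":0,"ry":0,"rz":0,"claw":7}]'
```

```text
time: 0.8
position: [332.4, 366.6, 216.7]
orientation: [[-0.938, 0.345, 0.0], [0.345, 0.938, 0.0], [-0.0, 0.0, -1.0]]
wrist_force: [0.7, 0.2, -0.0]
width: 0.767
```

```bash
python3 -m inch '[{"tx":3,"ty":-2.5,"tz":-0.2,"rx":0,"ry":0,"rz":0,"claw":7},{"tx":3,"ty":-2.5,"tz":-0.2,"rx":0,"ry":0,"rz":0,"claw":7},{"tx":3,"ty":-2.5,"tz":-0.2,"rx":0,"ry":0,"rz":0,"claw":7},{"tx":3,"ty":-2.5,"tz":-0.2,"rx":0,"ry":0,"rz":0,"claw":7},{"tx":3,"ty":-2.5,"tz":-0.2,"rx":0,"ry":0,"rz":0,"claw":7}]'
python3 -m inch '[{"tx":3.2,"ty":-2.5,"tz":-1,"rx":0,"ry":0,"rz":0,"claw":7},{"tx":3.2,"ty":-2.5,"tz":-1,"rx":0,"ry":0,"rz":0,"claw":7},{"tx":0,"ty":0,"tz":-1,"rx":0,"ry":0,"rz":0,"claw":7},{"tx":0,"ty":0,"tz":0,"rx":0,"ry":0,"rz":0,"claw":7},{"tx":0,"ty":0,"tz":0,"rx":0,"ry":0,"rz":0,"claw":7}]'
python3 - <<'E'
from h import *
s,f,W=get('wrist','w2.png'); np.save('w2.npy',W); print(s['position'],s['time'])
np.savez('w2s.npz',p=s['position'],o=s['orientation'])
E
```

```text
time: 1.3
position: [482.4, 241.5, 206.7]
orientation: [[-0.938, 0.346, 0.0], [0.346, 0.938, 0.0], [0.0, 0.0, -1.0]]
wrist_force: [0.8, 0.7, 1.2]
width: 0.762
time: 1.8
position: [544.6, 193.3, 176.7]
orientation: [[-0.939, 0.345, -0.001], [0.345, 0.939, 0.0], [0.001, -0.0, -1.0]]
wrist_force: [0.7, 0.5, 0.5]
width: 0.764
[544.56509635 193.25584405 176.65361801] 1.8
```

View pics/w2.png

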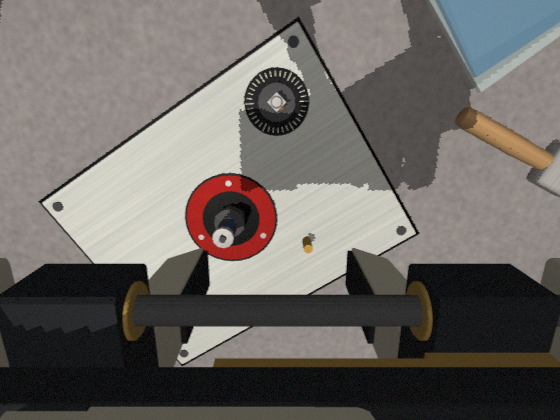

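The drive in its dial ring is at (277,101), with its square end roughly diamond-shaped. I'll enlarge it.

Run:
```python
from h import *
im=cv2.imread('pics/w2.png'); c=im[62:142,237:317]
c=cv2.resize(c,None,fx=7.5,fy=7.5,interpolation=cv2.INTER_CUBIC); c=cv2.convertScaleAbs(c,alpha=1.5)
cv2.imwrite('pics/w2c.png',c)
W=np.load('w2.npy'); c=W[101,277]; print(c)
m=(np.hypot(W[...,0]-c[0],W[...,1]-c[1])<14)&(W[...,2]>20)
print(m.sum(),W[m].mean(0),W[m].min(0),W[m].max(0))
m&=W[...,2]>25.5
print(m.sum(),W[m].mean(0))
v,u=np.nonzero(m);print(u.min(),u.max(),v.min(),v.max(),u.mean(),v.mean())
```

```text
[465.29915995 222.08383203  28.61450755]
238 [466.03803818 221.68179041  26.41408237] [458.07582265 213.68232495  20.108742  ] [473.83579692 229.40369112  29.87438951]
164 [465.61618128 221.79996125  27.44661663]
268 286 92 111 276.8170731707317 101.5
```

View pics/w2c.png

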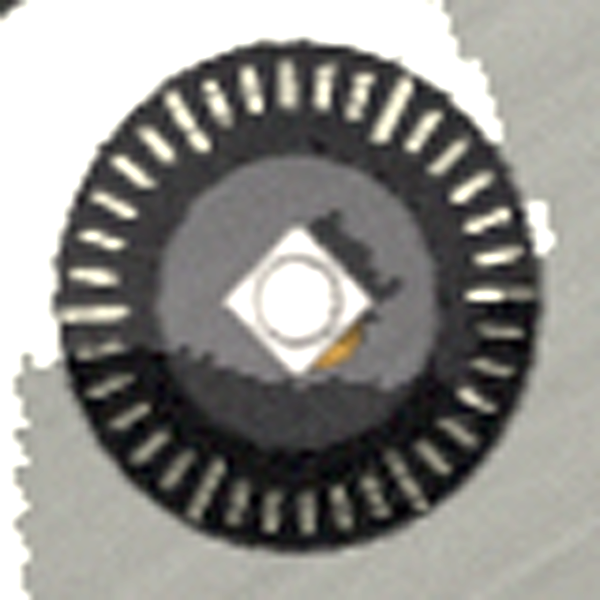

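Run:
```python
from h import *
f=grab_frame('wrist');T=np.array(f['tool_from_camera']);F=210/np.tan(np.radians(f['vfov']/2))
d=np.load('w2s.npz');O,p=d['o'],d['p']
def pt(cu,cv,z):
    u=(cu+.5)/7.5-.5+237; v=(cv+.5)/7.5-.5+62
    C=O@T[:3,3]+p; r=O@T[:3,:3]@np.array([(u-f['cx'])/F,(v-f['cy'])/F,1]); return C+r*(z-C[2])/r[2]
q=np.array([pt(298,225,25.5),pt(372,300,25.5),pt(298,377,25.5),pt(223,300,25.5)])
print(q.round(1),q.mean(0))
for i in range(4):
    e=q[(i+1)%4]-q[i]; print(np.linalg.norm(e),np.degrees(np.arctan2(e[1],e[0]))%90)
print('tip',pt(297,300,28),'ring',pt(299,295,5),'collar',pt(298,302,9))
```

```text
[[457.8 224.2  25.5]
 [468.4 229.4  25.5]
 [473.5 218.4  25.5]
 [462.5 213.3  25.5]] [465.54332717 221.31622878  25.5       ]
11.819954140521787 26.051045400473487
12.07660994057116 24.810971093145895
12.150551278718476 25.217284009785516
11.911628288431427 23.208720190942742
tip [465.47622778 221.25707138  28.        ] ring [464.58697525 221.76991685   5.        ] collar [465.3849957  221.35702236   9.        ]
```

```bash
python3 -m inch '[{"tx":0.4,"ty":-4.7,"tz":0.7,"rx":0,"ry":0,"rz":0,"claw":7},{"tx":0.4,"ty":-4.7,"tz":0.7,"rx":0,"ry":0,"rz":0,"claw":7},{"tx":0.4,"ty":-4.7,"tz":0.7,"rx":0,"ry":0,"rz":0,"claw":7},{"tx":0.4,"ty":-4.7,"tz":0.7,"rx":0,"ry":0,"rz":0,"claw":7},{"tx":0.4,"ty":-4.7,"tz":0.7,"rx":0,"ry":0,"rz":0,"claw":7}]'
python3 -m inch '[{"tx":0.4,"ty":-4.7,"tz":0.7,"rx":0,"ry":0,"rz":0,"claw":7},{"tx":0.4,"ty":-4.7,"tz":0.7,"rx":0,"ry":0,"rz":0,"claw":7},{"tx":0.4,"ty":-4.7,"tz":0.7,"rx":0,"ry":0,"rz":0,"claw":7},{"tx":0.4,"ty":-4.5,"tz":0.7,"rx":0,"ry":0,"rz":0,"claw":7},{"tx":0,"ty":0,"tz":0,"rx":0,"ry":0,"rz":0,"claw":7}]'
python3 - <<'E'
from h import *
s,f,W=get('wrist','w3.png'); np.save('w3.npy',W); print(s['position'],s['time'])
np.savez('w3s.npz',p=s['position'],o=s['orientation'])
E
```

```text
time: 2.4
position: [565.3, -43.0, 213.2]
orientation: [[-0.939, 0.344, 0.002], [0.344, 0.939, -0.0], [-0.002, 0.0, -1.0]]
wrist_force: [-0.1, 0.3, 0.5]
width: 0.76
time: 2.9
position: [581.6, -233.1, 241.1]
orientation: [[-0.937, 0.349, 0.003], [0.349, 0.937, -0.003], [-0.004, -0.002, -1.0]]
wrist_force: [-0.8, 0.6, -0.6]
width: 0.757
[ 581.61414997 -233.0904329   241.13657685] 2.9
```

View pics/w3.png

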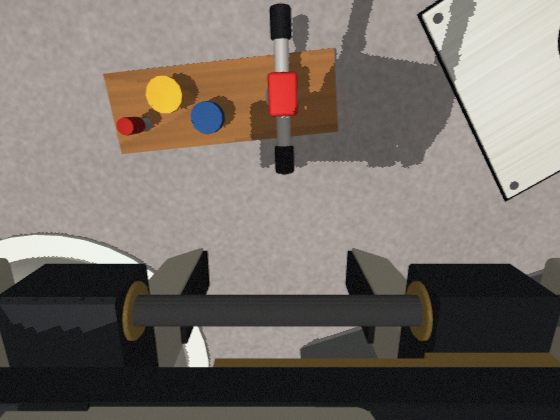

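The wrench is in view with its hub at about (282,94) and its bar from (280,6) to (285,172), almost along the tool's x axis.

Run:
```python
from h import *
W=np.load('w3.npy'); im=cv2.imread('pics/w3.png'); hsv=cv2.cvtColor(im,cv2.COLOR_BGR2HSV); Z=W[...,2]
h=W[90,282]; print(h)
d=np.hypot(W[...,0]-h[0],W[...,1]-h[1])
m=(d<30)&(Z>106)&(hsv[...,1]>150); print(cv2.minAreaRect(W[m][:,:2].astype(np.float32)),W[m].mean(0),m.sum())
m=(d<85)&(Z>90); q=W[m][:,:2].astype(np.float32); print(cv2.minAreaRect(q))
c=q.mean(0); _,_,V=np.linalg.svd(q-c,full_matrices=False); print(c,np.degrees(np.arctan2(V[0][1],V[0][0])))
c=im[0:190,200:360]; cv2.imwrite('pics/w3c.png',cv2.resize(c,None,fx=3.1,fy=3.1,interpolation=cv2.INTER_CUBIC))
print(np.load('w3s.npz')['o'].round(4))
```

```text
[ 496.8816918  -197.79978198  110.73268368]
((499.9247131347656, -198.44952392578125), (23.521846771240234, 33.9055290222168), 70.47760772705078) [ 499.54833177 -198.30394816  110.16249723] 1275
((511.66656494140625, -221.535400390625), (144.72366333007812, 114.89112091064453), 5.247618675231934)
[ 552.96136 -218.38887] -110.730034
[[-0.9369  0.3495  0.0027]
 [ 0.3494  0.937  -0.0033]
 [-0.0037 -0.0021 -1.    ]]
```

View pics/w3c.png

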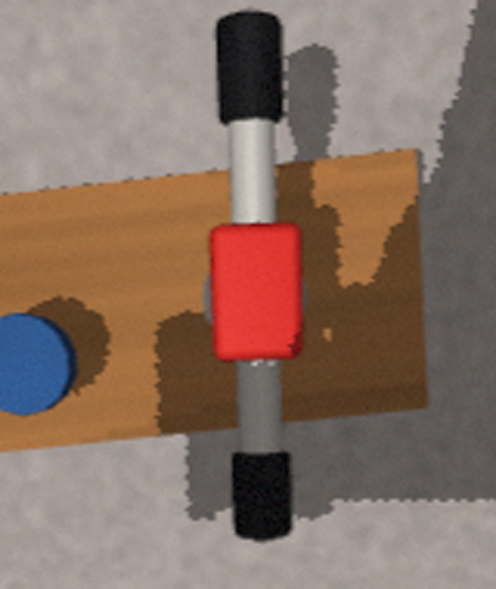

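```bash
python3 -m inch '[{"tx":-2.8,"ty":1.0,"tz":-2,"rx":0,"ry":0,"rz":0.022,"claw":7},{"tx":-2.8,"ty":1.0,"tz":-2,"rx":0,"ry":0,"rz":0,"claw":7},{"tx":-2.6,"ty":1.0,"tz":-2,"rx":0,"ry":0,"rz":0,"claw":7},{"tx":0,"ty":0,"tz":-2,"rx":0,"ry":0,"rz":0,"claw":7},{"tx":0,"ty":0,"tz":-1,"rx":0,"ry":0,"rz":0,"claw":7}]'
python3 -m inch '[{"tx":0,"ty":0,"tz":0,"rx":0,"ry":0,"rz":0,"claw":7},{"tx":0,"ty":0,"tz":0,"rx":0,"ry":0,"rz":0,"claw":7},{"tx":0,"ty":0,"tz":0,"rx":0,"ry":0,"rz":0,"claw":7},{"tx":0,"ty":0,"tz":0,"rx":0,"ry":0,"rz":0,"claw":7},{"tx":0,"ty":0,"tz":0,"rx":0,"ry":0,"rz":0,"claw":7}]'
python3 - <<'E'
from h import *
s,f,W=get('wrist','w4.png');print(s['position'],np.degrees(np.arctan2(s['orientation'][1][1],s['orientation'][0][1])),s['qd'].round(2))
E
```

```text
time: 3.45
position: [498.5, -195.7, 149.1]
orientation: [[-0.947, 0.323, -0.001], [0.323, 0.947, 0.001], [0.001, 0.001, -1.0]]
wrist_force: [-0.0, -0.0, 0.3]
width: 0.766
time: 3.95
position: [499.7, -198.5, 150.2]
orientation: [[-0.946, 0.325, 0.001], [0.325, 0.946, -0.0], [-0.001, -0.0, -1.0]]
wrist_force: [0.1, -1.0, -0.4]
width: 0.765
[ 499.71632641 -198.48724731  150.17763695] 71.04256966183105 [-0.15  0.11  0.3  -0.07 -0.06 -0.02]
```

View pics/w4.png

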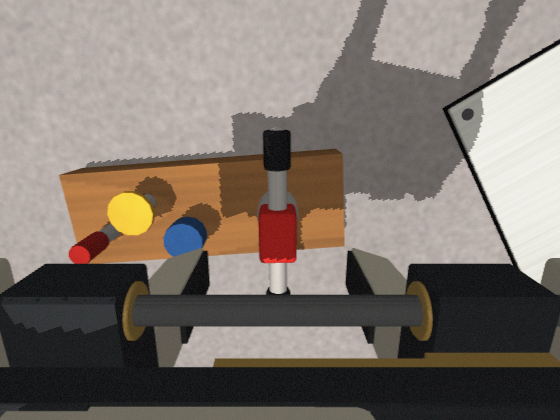

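The hub is centred between the fingers, at (278,235), with the bar vertical in the picture. I'll descend.

```bash
python3 -m inch '[{"tx":0,"ty":0,"tz":-2.5,"rx":0,"ry":0,"rz":0,"claw":6.5},{"tx":0,"ty":0,"tz":-2.5,"rx":0,"ry":0,"rz":0,"claw":6},{"tx":0,"ty":0,"tz":-1.5,"rx":0,"ry":0,"rz":0,"claw":5},{"tx":0,"ty":0,"tz":-0.7,"rx":0,"ry":0,"rz":0,"claw":5},{"tx":0,"ty":0,"tz":0,"rx":0,"ry":0,"rz":0,"claw":5}]'
python3 -m inch '[{"tx":0,"ty":0,"tz":0,"rx":0,"ry":0,"rz":0,"claw":4},{"tx":0,"ty":0,"tz":0,"rx":0,"ry":0,"rz":0,"claw":3},{"tx":0,"ty":0,"tz":0,"rx":0,"ry":0,"rz":0,"claw":2},{"tx":0,"ty":0,"tz":0,"rx":0,"ry":0,"rz":0,"claw":1.5},{"tx":0,"ty":0,"tz":0,"rx":0,"ry":0,"rz":0,"claw":1.5}]'
python3 -c "
from h import *
s=monitor.sense();print({k:np.round(s[k],2).tolist() for k in s if k not in('effort','orientation')})"
```

```text
time: 4.5
position: [499.1, -198.2, 77.1]
orientation: [[-0.946, 0.325, -0.001], [0.325, 0.946, 0.001], [0.002, 0.0, -1.0]]
wrist_force: [0.4, 0.0, 0.8]
width: 0.548
time: 5.0
position: [499.8, -198.4, 78.4]
orientation: [[-0.946, 0.325, 0.001], [0.325, 0.946, -0.0], [-0.001, -0.0, -1.0]]
wrist_force: [-0.1, 1.2, 3.7]
width: 0.268
{'time': 5.0, 'joint_pos': [-29.83, 30.24, 96.38, 0.02, 53.31, -100.89], 'qd': [-0.01, 0.15, -0.05, 0.09, 0.08, 0.06], 'position': [499.77, -198.44, 78.38], 'wrist_force': [-0.09, 1.18, 3.75], 'wrist_torque': [0.14, -0.01, 0.02], 'width': 0.27}
```

```bash
python3 -m inch '[{"tx":0,"ty":0,"tz":0,"rx":0,"ry":0,"rz":0,"claw":1},{"tx":0,"ty":0,"tz":0.5,"rx":0,"ry":0,"rz":0,"claw":1},{"tx":0,"ty":0,"tz":1.2,"rx":0,"ry":0,"rz":0,"claw":1},{"tx":0,"ty":0,"tz":1.5,"rx":0,"ry":0,"rz":0,"claw":1},{"tx":0,"ty":0,"tz":1.5,"rx":0,"ry":0,"rz":0,"claw":1}]'
python3 -m inch '[{"tx":0,"ty":0,"tz":1.5,"rx":0,"ry":0,"rz":0,"claw":1},{"tx":-0.5,"ty":2,"tz":0.5,"rx":0,"ry":0,"rz":0,"claw":1},{"tx":-0.5,"ty":3,"tz":0,"rx":0,"ry":0,"rz":0,"claw":1},{"tx":-0.4,"ty":4,"tz":0,"rx":0,"ry":0,"rz":0,"claw":1},{"tx":-0.4,"ty":4,"tz":0,"rx":0,"ry":0,"rz":0,"claw":1}]'
python3 -m inch '[{"tx":-0.4,"ty":4,"tz":0,"rx":0,"ry":0,"rz":0.1,"claw":1},{"tx":-0.4,"ty":4,"tz":0,"rx":0,"ry":0,"rz":0.1,"claw":1},{"tx":-0.4,"ty":4,"tz":0,"rx":0,"ry":0,"rz":0.1,"claw":1},{"tx":-0.4,"ty":4,"tz":0,"rx":0,"ry":0,"rz":0.1,"claw":1},{"tx":0,"ty":4,"tz":0,"rx":0,"ry":0,"rz":0.1,"claw":1}]'
python3 -m inch '[{"tx":0,"ty":3,"tz":0,"rx":0,"ry":0,"rz":0.1,"claw":1},{"tx":0,"ty":2,"tz":0,"rx":0,"ry":0,"rz":0.1,"claw":1},{"tx":0,"ty":1,"tz":0,"rx":0,"ry":0,"rz":0.064,"claw":1},{"tx":0,"ty":0,"tz":0,"rx":0,"ry":0,"rz":0,"claw":1},{"tx":0,"ty":0,"tz":0,"rx":0,"ry":0,"rz":0,"claw":1}]'
```

```text
time: 5.5
position: [499.1, -198.2, 125.4]
orientation: [[-0.946, 0.325, -0.001], [0.325, 0.946, 0.001], [0.001, 0.0, -1.0]]
wrist_force: [0.0, 0.4, -3.2]
width: 0.273
time: 6.0
position: [480.3, -66.6, 144.8]
orientation: [[-0.945, 0.326, -0.001], [0.326, 0.945, 0.001], [0.001, 0.0, -1.0]]
wrist_force: [0.4, 1.2, -2.6]
width: 0.271
time: 6.5
position: [463.7, 133.6, 144.9]
orientation: [[-0.985, -0.173, -0.001], [-0.173, 0.985, -0.0], [0.001, 0.0, -1.0]]
wrist_force: [0.6, -0.7, -3.9]
width: 0.267
time: 7.0
position: [464.7, 191.7, 144.7]
orientation: [[-0.908, -0.419, -0.001], [-0.419, 0.908, -0.0], [0.001, 0.0, -1.0]]
wrist_force: [0.7, 0.9, -2.5]
width: 0.266
```

Run:
```python
from h import *
s,f,W=get('wrist','w5.png');np.save('w5.npy',W);print(s['position'])
np.savez('w5s.npz',p=s['position'],o=s['orientation'])
s,f,W=get('scene','s5.png')
im=cv2.imread('pics/s5.png')[100:300,280:480]; cv2.imwrite('pics/s5c.png',cv2.resize(im,None,fx=3,fy=3,interpolation=cv2.INTER_CUBIC))
```

```text
[464.66690089 191.66212107 144.6739919 ]
```

View pics/w5.png

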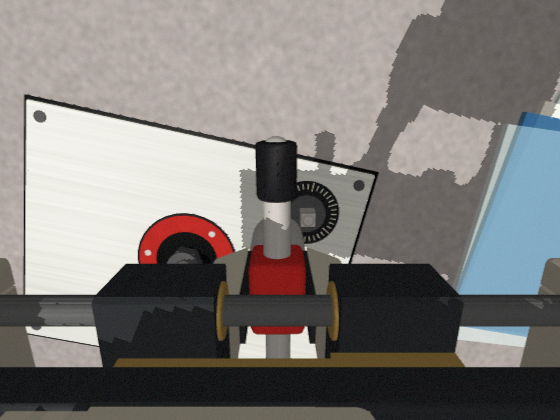

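View pics/s5c.png

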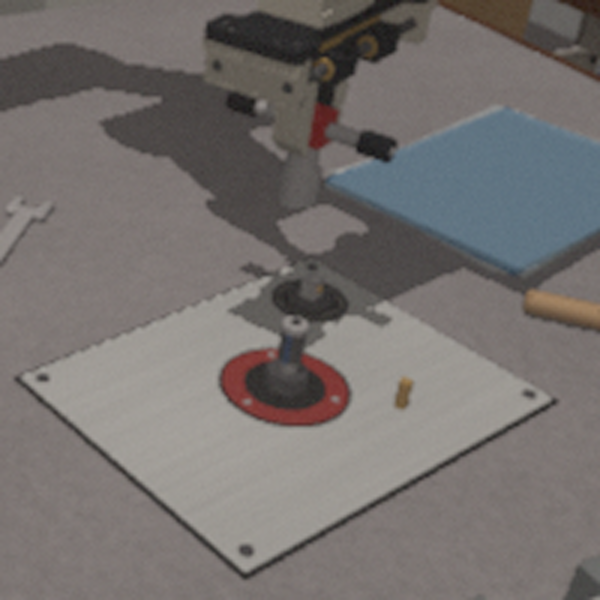

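The wrench hangs upright in the grip. The drive shows beside it at about (308,217), square to this view, so I'll take a second fix on it.

Run:
```python
from h import *
im=cv2.imread('pics/w5.png')[177:257,268:348]
cv2.imwrite('pics/w5c.png',cv2.convertScaleAbs(cv2.resize(im,None,fx=7.5,fy=7.5,interpolation=cv2.INTER_CUBIC),alpha=2))
```

```text
(no output)
```

View pics/w5c.png

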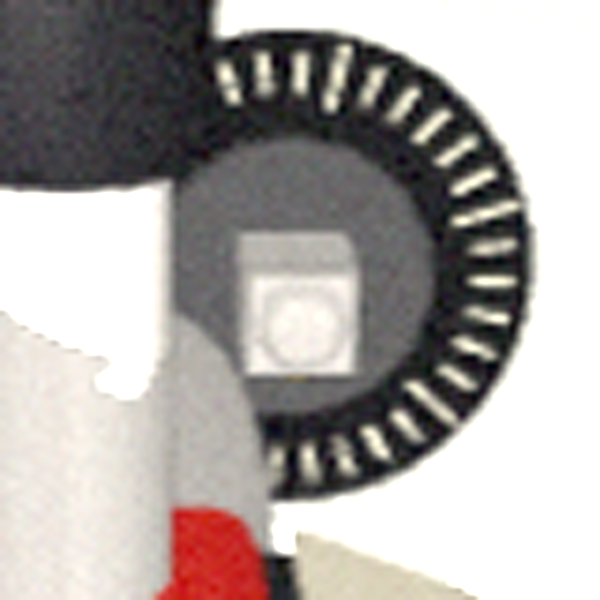

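```bash
python3 - <<'E'
from h import *
f=grab_frame('wrist');T=np.array(f['tool_from_camera']);F=210/np.tan(np.radians(f['vfov']/2))
d=np.load('w5s.npz');O,p=d['o'],d['p']
def pt(cu,cv,z):
    u=(cu+.5)/7.5-.5+268; v=(cv+.5)/7.5-.5+177
    C=O@T[:3,3]+p; r=O@T[:3,:3]@np.array([(u-f['cx'])/F,(v-f['cy'])/F,1]); return C+r*(z-C[2])/r[2]
q=np.array([pt(246,272,25.5),pt(357,272,25.5),pt(357,377,25.5),pt(244,377,25.5)])
print(q.mean(0))
for i in range(4):
    e=q[(i+1)%4]-q[i]; print(np.linalg.norm(e),np.degrees(np.arctan2(e[1],e[0]))%90)
print(pt(302,326,28))
E
python3 -c "
from h import *
s=monitor.sense();print(s['position'],np.degrees(np.arctan2(s['orientation'][1][1],s['orientation'][0][1])))"
```

```text
[465.651732   221.36816185  25.5       ]
12.608461980630002 24.78481006522867
12.637445390695063 26.622893509411675
12.995650944414823 24.784037621249695
12.630780786801575 24.86718042223731
[465.08087889 220.97266624  28.        ]
[465.22096011 190.98742365 144.7582439 ] 114.70773667931874
```

```bash
python3 -m inch '[{"tx":0,"ty":1.5,"tz":0,"rx":0,"ry":0,"rz":0,"claw":1},{"tx":0,"ty":1.47,"tz":0,"rx":0,"ry":0,"rz":0.002,"claw":1},{"tx":0,"ty":0,"tz":-2,"rx":0,"ry":0,"rz":0,"claw":1},{"tx":0,"ty":0,"tz":-2,"rx":0,"ry":0,"rz":0,"claw":1},{"tx":0,"ty":0,"tz":-1.5,"rx":0,"ry":0,"rz":0,"claw":1}]'
python3 -m inch '[{"tx":0,"ty":0,"tz":-0.6,"rx":0,"ry":0,"rz":0,"claw":1},{"tx":0,"ty":0,"tz":0,"rx":0,"ry":0,"rz":0,"claw":1},{"tx":0,"ty":0,"tz":0,"rx":0,"ry":0,"rz":0,"claw":1},{"tx":0,"ty":0,"tz":0,"rx":0,"ry":0,"rz":0,"claw":1},{"tx":0,"ty":0,"tz":0,"rx":0,"ry":0,"rz":0,"claw":1}]'
python3 - <<'E'
from h import *
s=monitor.sense();print(s['position'],s['wrist_force'])
s,f,W=get('scene','s6.png')
im=cv2.imread('pics/s6.png')[150:250,330:430]; cv2.imwrite('pics/s6c.png',cv2.resize(im,None,fx=6,fy=6,interpolation=cv2.INTER_CUBIC))
E
```

```text
time: 7.65
position: [465.0, 222.4, 88.7]
orientation: [[-0.907, -0.422, -0.001], [-0.422, 0.907, 0.0], [0.001, 0.0, -1.0]]
wrist_force: [0.3, -0.0, -3.4]
width: 0.27
time: 8.15
position: [465.9, 221.6, 84.5]
orientation: [[-0.907, -0.422, 0.001], [-0.422, 0.907, 0.001], [-0.002, -0.0, -1.0]]
wrist_force: [-0.7, -1.3, -4.2]
width: 0.27
[465.86839337 221.56750729  84.49591426] [-0.74512589 -1.30471159 -4.17618305]
```

View pics/s6c.png

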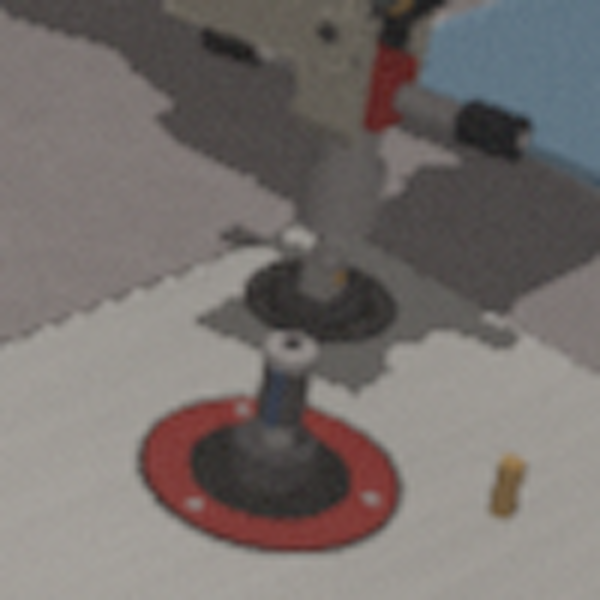

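```bash
python3 -m inch '[{"tx":0,"ty":0,"tz":-0.5,"rx":0,"ry":0,"rz":0,"claw":1},{"tx":0,"ty":0,"tz":-0.4,"rx":0,"ry":0,"rz":0,"claw":1},{"tx":0,"ty":0,"tz":-0.2,"rx":0,"ry":0,"rz":0,"claw":1},{"tx":0,"ty":0,"tz":-0.1,"rx":0,"ry":0,"rz":0,"claw":1},{"tx":0,"ty":0,"tz":-0.1,"rx":0,"ry":0,"rz":0,"claw":1}]'
python3 -m inch '[{"tx":0,"ty":0,"tz":-0.1,"rx":0,"ry":0,"rz":0,"claw":1},{"tx":0,"ty":0,"tz":-0.1,"rx":0,"ry":0,"rz":0,"claw":1},{"tx":0,"ty":0,"tz":-0.1,"rx":0,"ry":0,"rz":0,"claw":1},{"tx":0,"ty":0,"tz":0,"rx":0,"ry":0,"rz":0,"claw":1},{"tx":0,"ty":0,"tz":0,"rx":0,"ry":0,"rz":0,"claw":1}]'
```

```text
time: 8.7
position: [465.4, 221.4, 70.6]
orientation: [[-0.907, -0.422, -0.0], [-0.422, 0.907, 0.0], [0.0, 0.0, -1.0]]
wrist_force: [-0.4, -0.2, -3.7]
width: 0.27
time: 9.2
position: [465.4, 221.4, 67.8]
orientation: [[-0.907, -0.422, 0.0], [-0.422, 0.907, 0.0], [-0.0, 0.0, -1.0]]
wrist_force: [-0.1, 0.0, -3.2]
width: 0.27
```

```bash
python3 -m inch '[{"tx":0,"ty":0,"tz":-0.1,"rx":0,"ry":0,"rz":0,"claw":1},{"tx":0,"ty":0,"tz":-0.1,"rx":0,"ry":0,"rz":0,"claw":1},{"tx":0,"ty":0,"tz":-0.1,"rx":0,"ry":0,"rz":0,"claw":1},{"tx":0,"ty":0,"tz":0,"rx":0,"ry":0,"rz":0,"claw":1},{"tx":0,"ty":0,"tz":0,"rx":0,"ry":0,"rz":0,"claw":1}]'
python3 -m inch '[{"tx":0,"ty":0,"tz":-0.1,"rx":0,"ry":0,"rz":0,"claw":1},{"tx":0,"ty":0,"tz":0,"rx":0,"ry":0,"rz":0,"claw":1},{"tx":0,"ty":0,"tz":0,"rx":0,"ry":0,"rz":0,"claw":1},{"tx":0,"ty":0,"tz":0,"rx":0,"ry":0,"rz":0,"claw":1},{"tx":0,"ty":0,"tz":0,"rx":0,"ry":0,"rz":0,"claw":1}]'
```

```text
time: 9.7
position: [465.4, 221.4, 64.7]
orientation: [[-0.907, -0.422, -0.0], [-0.422, 0.907, 0.0], [-0.0, 0.0, -1.0]]
wrist_force: [0.5, 0.5, -2.9]
width: 0.268
time: 10.2
position: [465.4, 221.4, 63.8]
orientation: [[-0.907, -0.422, 0.0], [-0.422, 0.907, 0.0], [-0.0, 0.0, -1.0]]
wrist_force: [0.0, -0.0, -3.2]
width: 0.271
```

The mouth is already deeper than the out-of-line resting height, so the square is in line. I'll press on gently.

```bash
python3 -m inch '[{"tx":0,"ty":0,"tz":-0.05,"rx":0,"ry":0,"rz":0,"claw":1},{"tx":0,"ty":0,"tz":-0.05,"rx":0,"ry":0,"rz":0,"claw":1},{"tx":0,"ty":0,"tz":0,"rx":0,"ry":0,"rz":0,"claw":1},{"tx":0,"ty":0,"tz":0,"rx":0,"ry":0,"rz":0,"claw":1},{"tx":0,"ty":0,"tz":0,"rx":0,"ry":0,"rz":0,"claw":1}]'
python3 -m inch '[{"tx":0,"ty":0,"tz":-0.05,"rx":0,"ry":0,"rz":0,"claw":1},{"tx":0,"ty":0,"tz":-0.05,"rx":0,"ry":0,"rz":0,"claw":1},{"tx":0,"ty":0,"tz":0,"rx":0,"ry":0,"rz":0,"claw":1},{"tx":0,"ty":0,"tz":0,"rx":0,"ry":0,"rz":0,"claw":1},{"tx":0,"ty":0,"tz":0,"rx":0,"ry":0,"rz":0,"claw":1}]'
```

```text
time: 10.7
position: [465.5, 221.4, 62.8]
orientation: [[-0.907, -0.422, 0.0], [-0.422, 0.907, 0.0], [-0.0, 0.0, -1.0]]
wrist_force: [-0.1, -0.4, -0.9]
width: 0.268
time: 11.2
position: [465.5, 221.4, 61.9]
orientation: [[-0.907, -0.422, 0.0], [-0.422, 0.907, 0.0], [-0.0, 0.0, -1.0]]
wrist_force: [-0.3, -0.5, 2.1]
width: 0.269
```

```bash
python3 -m inch '[{"tx":0,"ty":0,"tz":-0.05,"rx":0,"ry":0,"rz":0,"claw":1},{"tx":0,"ty":0,"tz":-0.05,"rx":0,"ry":0,"rz":0,"claw":1},{"tx":0,"ty":0,"tz":0,"rx":0,"ry":0,"rz":0,"claw":1},{"tx":0,"ty":0,"tz":0,"rx":0,"ry":0,"rz":0,"claw":1},{"tx":0,"ty":0,"tz":0,"rx":0,"ry":0,"rz":0,"claw":1}]'
python3 -m inch '[{"tx":0,"ty":0,"tz":-0.05,"rx":0,"ry":0,"rz":0,"claw":1},{"tx":0,"ty":0,"tz":-0.05,"rx":0,"ry":0,"rz":0,"claw":1},{"tx":0,"ty":0,"tz":0,"rx":0,"ry":0,"rz":0,"claw":1},{"tx":0,"ty":0,"tz":0,"rx":0,"ry":0,"rz":0,"claw":1},{"tx":0,"ty":0,"tz":0,"rx":0,"ry":0,"rz":0,"claw":1}]'
```

```text
time: 11.7
position: [465.4, 221.4, 60.6]
orientation: [[-0.907, -0.422, -0.0], [-0.422, 0.907, 0.0], [0.0, 0.0, -1.0]]
wrist_force: [1.1, -0.1, 0.8]
width: 0.268
time: 12.2
position: [465.2, 221.3, 59.4]
orientation: [[-0.907, -0.422, -0.001], [-0.422, 0.907, -0.0], [0.001, 0.0, -1.0]]
wrist_force: [1.5, 0.3, -4.0]
width: 0.27
```

```bash
python3 -m inch '[{"tx":0,"ty":0,"tz":-0.05,"rx":0,"ry":0,"rz":0,"claw":1},{"tx":0,"ty":0,"tz":-0.05,"rx":0,"ry":0,"rz":0,"claw":1},{"tx":0,"ty":0,"tz":-0.05,"rx":0,"ry":0,"rz":0,"claw":1},{"tx":0,"ty":0,"tz":-0.05,"rx":0,"ry":0,"rz":0,"claw":1},{"tx":0,"ty":0,"tz":0,"rx":0,"ry":0,"rz":0,"claw":1}]'
python3 -m inch '[{"tx":0,"ty":0,"tz":-0.05,"rx":0,"ry":0,"rz":0,"claw":1},{"tx":0,"ty":0,"tz":-0.05,"rx":0,"ry":0,"rz":0,"claw":1},{"tx":0,"ty":0,"tz":-0.05,"rx":0,"ry":0,"rz":0,"claw":1},{"tx":0,"ty":0,"tz":-0.05,"rx":0,"ry":0,"rz":0,"claw":1},{"tx":0,"ty":0,"tz":0,"rx":0,"ry":0,"rz":0,"claw":1}]'
```

```text
time: 12.7
position: [465.5, 221.4, 57.8]
orientation: [[-0.907, -0.422, 0.0], [-0.422, 0.907, 0.0], [-0.0, 0.0, -1.0]]
wrist_force: [1.2, 0.0, 1.0]
width: 0.274
time: 13.2
position: [465.0, 221.2, 55.2]
orientation: [[-0.907, -0.422, -0.001], [-0.422, 0.907, -0.0], [0.001, 0.0, -1.0]]
wrist_force: [1.1, 0.2, -5.8]
width: 0.266
```

```bash
python3 -m inch '[{"tx":0,"ty":0,"tz":-0.05,"rx":0,"ry":0,"rz":0,"claw":1},{"tx":0,"ty":0,"tz":-0.05,"rx":0,"ry":0,"rz":0,"claw":1},{"tx":0,"ty":0,"tz":-0.05,"rx":0,"ry":0,"rz":0,"claw":1},{"tx":0,"ty":0,"tz":0,"rx":0,"ry":0,"rz":0,"claw":1},{"tx":0,"ty":0,"tz":0,"rx":0,"ry":0,"rz":0,"claw":1}]'
python3 -m inch '[{"tx":0,"ty":0,"tz":-0.05,"rx":0,"ry":0,"rz":0,"claw":1},{"tx":0,"ty":0,"tz":-0.05,"rx":0,"ry":0,"rz":0,"claw":1},{"tx":0,"ty":0,"tz":0,"rx":0,"ry":0,"rz":0,"claw":1},{"tx":0,"ty":0,"tz":0,"rx":0,"ry":0,"rz":0,"claw":1},{"tx":0,"ty":0,"tz":0,"rx":0,"ry":0,"rz":0,"claw":1}]'
```

```text
time: 13.7
position: [465.2, 221.3, 54.2]
orientation: [[-0.907, -0.422, -0.0], [-0.422, 0.907, -0.0], [0.0, 0.0, -1.0]]
wrist_force: [0.7, 0.6, -4.6]
width: 0.273
time: 14.2
position: [465.3, 221.4, 53.2]
orientation: [[-0.907, -0.422, -0.0], [-0.422, 0.907, 0.0], [0.0, 0.0, -1.0]]
wrist_force: [-0.2, 0.4, -3.2]
width: 0.269
```

```bash
python3 -m inch '[{"tx":0,"ty":0,"tz":-0.05,"rx":0,"ry":0,"rz":0,"claw":1},{"tx":0,"ty":0,"tz":-0.05,"rx":0,"ry":0,"rz":0,"claw":1},{"tx":0,"ty":0,"tz":0,"rx":0,"ry":0,"rz":0,"claw":1},{"tx":0,"ty":0,"tz":0,"rx":0,"ry":0,"rz":0,"claw":1},{"tx":0,"ty":0,"tz":0,"rx":0,"ry":0,"rz":0,"claw":1}]'
python3 -m inch '[{"tx":0,"ty":0,"tz":-0.05,"rx":0,"ry":0,"rz":0,"claw":1},{"tx":0,"ty":0,"tz":0,"rx":0,"ry":0,"rz":0,"claw":1},{"tx":0,"ty":0,"tz":0,"rx":0,"ry":0,"rz":0,"claw":1},{"tx":0,"ty":0,"tz":0,"rx":0,"ry":0,"rz":0,"claw":1},{"tx":0,"ty":0,"tz":0,"rx":0,"ry":0,"rz":0,"claw":1}]'
```

```text
time: 14.7
position: [465.5, 221.4, 52.4]
orientation: [[-0.907, -0.422, 0.0], [-0.422, 0.907, 0.0], [-0.0, 0.0, -1.0]]
wrist_force: [-0.4, -0.3, 0.2]
width: 0.27
time: 15.2
position: [465.7, 221.5, 52.4]
orientation: [[-0.907, -0.422, 0.001], [-0.422, 0.907, 0.0], [-0.001, -0.0, -1.0]]
wrist_force: [-1.6, -0.7, 5.1]
width: 0.266
```

```bash
python3 -m inch '[{"tx":0,"ty":0,"tz":-0.05,"rx":0,"ry":0,"rz":0,"claw":1},{"tx":0,"ty":0,"tz":0,"rx":0,"ry":0,"rz":0,"claw":1},{"tx":0,"ty":0,"tz":0,"rx":0,"ry":0,"rz":0,"claw":1},{"tx":0,"ty":0,"tz":0,"rx":0,"ry":0,"rz":0,"claw":1},{"tx":0,"ty":0,"tz":0,"rx":0,"ry":0,"rz":0,"claw":1}]'
python3 - <<'E'
from h import *
s=monitor.sense();print(s['position'],s['wrist_force'],s['wrist_torque'],s['joint_pos'])
s,f,W=get('scene','s7.png')
im=cv2.imread('pics/s7.png')[150:250,330:430]; cv2.imwrite('pics/s7c.png',cv2.resize(im,None,fx=6,fy=6,interpolation=cv2.INTER_CUBIC))
E
```

```text
time: 15.7
position: [465.9, 221.6, 52.4]
orientation: [[-0.907, -0.422, 0.002], [-0.422, 0.907, 0.001], [-0.002, -0.0, -1.0]]
wrist_force: [-2.5, -0.3, 8.9]
width: 0.27
[465.89201189 221.60019757  52.36461144] [-2.50650471 -0.29075765  8.89469923] [-0.08485707  0.50723638  0.0063032 ] [ 1.69166244e+01  3.06432625e+01  1.01222134e+02  1.11954106e-02
  4.80359691e+01 -9.80296203e+01]
```

View pics/s7c.png

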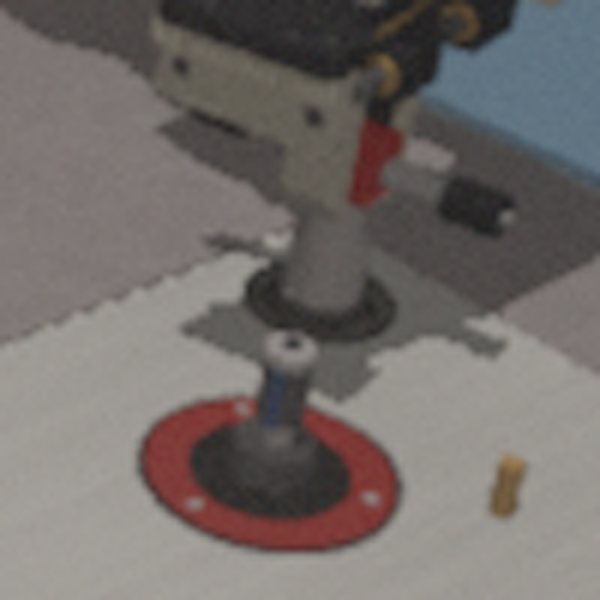

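The sleeve sits on the collar, with the sleeve's foot at about (325,300) in the crop and the force rising at the nominal home height. I'll ease off half a millimetre and wind clockwise.

```bash
python3 -m inch '[{"tx":0,"ty":0,"tz":0.05,"rx":0,"ry":0,"rz":-0.03,"claw":1},{"tx":0,"ty":0,"tz":0,"rx":0,"ry":0,"rz":-0.05,"claw":1},{"tx":0,"ty":0,"tz":0,"rx":0,"ry":0,"rz":-0.05,"claw":1},{"tx":0,"ty":0,"tz":0,"rx":0,"ry":0,"rz":-0.05,"claw":1},{"tx":0,"ty":0,"tz":0,"rx":0,"ry":0,"rz":-0.05,"claw":1}]'
python3 -c "
from h import *
s=monitor.sense();print(s['wrist_force'],s['wrist_torque'],np.degrees(np.arctan2(s['orientation'][1][1],s['orientation'][0][1])))"
python3 -m inch '[{"tx":0,"ty":0,"tz":0,"rx":0,"ry":0,"rz":-0.05,"claw":1},{"tx":0,"ty":0,"tz":0,"rx":0,"ry":0,"rz":-0.05,"claw":1},{"tx":0,"ty":0,"tz":0,"rx":0,"ry":0,"rz":-0.05,"claw":1},{"tx":0,"ty":0,"tz":0,"rx":0,"ry":0,"rz":-0.05,"claw":1},{"tx":0,"ty":0,"tz":0,"rx":0,"ry":0,"rz":0,"claw":1}]'
python3 -c "
from h import *
s=monitor.sense();print(s['wrist_force'],s['wrist_torque'],np.degrees(np.arctan2(s['orientation'][1][1],s['orientation'][0][1])))
W=get('scene','s8.png')
W=get('top','t8.png')[2];print(W[190,204:214,2],W[185:196,208,2])"
```

```text
time: 16.25
position: [465.7, 221.3, 52.4]
orientation: [[-0.979, -0.202, 0.001], [-0.202, 0.979, -0.0], [-0.001, -0.0, -1.0]]
wrist_force: [-1.3, -2.5, 5.9]
width: 0.266
[-1.30373946 -2.51727904  5.91346694] [-0.23384286  0.30707149  0.20389276] 101.67252462341999
time: 16.75
position: [465.7, 221.3, 52.4]
orientation: [[-1.0, -0.004, 0.001], [-0.004, 1.0, 0.0], [-0.001, 0.0, -1.0]]
wrist_force: [-1.5, -1.6, 4.4]
width: 0.271
[-1.53522432 -1.57598735  4.43750324] [-0.21516579  0.3389227   0.09404443] 90.24106994882538
[65.54863651 58.00787112 66.28335464 59.28014932 59.86166533 48.56301979
 26.68075085 18.95788019 22.64873959 25.20403119] [22.56090286 22.65238987 60.69423654 63.06944133 57.5799679  59.86166533
 63.46366825 46.12306365 34.18436178 18.25074764 18.40866353]
```

```bash
cat > st.py <<'E'
from h import *
s=monitor.sense();print('F',s['wrist_force'].round(1),'T',s['wrist_torque'].round(3),'yaw',np.degrees(np.arctan2(s['orientation'][1][1],s['orientation'][0][1])).round(2))
E
python3 -m inch '[{"tx":0,"ty":0,"tz":0,"rx":0,"ry":0,"rz":-0.05,"claw":1},{"tx":0,"ty":0,"tz":0,"rx":0,"ry":0,"rz":-0.05,"claw":1},{"tx":0,"ty":0,"tz":0,"rx":0,"ry":0,"rz":-0.05,"claw":1},{"tx":0,"ty":0,"tz":0,"rx":0,"ry":0,"rz":-0.05,"claw":1},{"tx":0,"ty":0,"tz":0,"rx":0,"ry":0,"rz":0,"claw":1}]'; python3 st.py
python3 -m inch '[{"tx":0,"ty":0,"tz":0,"rx":0,"ry":0,"rz":-0.03,"claw":1},{"tx":0,"ty":0,"tz":0,"rx":0,"ry":0,"rz":-0.03,"claw":1},{"tx":0,"ty":0,"tz":0,"rx":0,"ry":0,"rz":0,"claw":1},{"tx":0,"ty":0,"tz":0,"rx":0,"ry":0,"rz":0,"claw":1},{"tx":0,"ty":0,"tz":0,"rx":0,"ry":0,"rz":0,"claw":1}]'; python3 st.py
```

```text
time: 17.35
position: [465.7, 221.4, 52.3]
orientation: [[-0.981, 0.194, 0.001], [0.194, 0.981, 0.0], [-0.001, 0.0, -1.0]]
wrist_force: [-0.7, -1.0, 5.5]
width: 0.273
F [-0.7 -1.   5.5] T [-0.19   0.304  0.099] yaw 78.8
time: 17.85
position: [465.7, 221.4, 52.4]
orientation: [[-0.968, 0.251, 0.001], [0.251, 0.968, 0.0], [-0.001, 0.0, -1.0]]
wrist_force: [-1.7, -1.1, 5.9]
width: 0.272
F [-1.7 -1.1  5.9] T [-0.131  0.277  0.123] yaw 75.45
```

```bash
python3 -m inch '[{"tx":0,"ty":0,"tz":0,"rx":0,"ry":0,"rz":-0.03,"claw":1},{"tx":0,"ty":0,"tz":0,"rx":0,"ry":0,"rz":-0.03,"claw":1},{"tx":0,"ty":0,"tz":0,"rx":0,"ry":0,"rz":0,"claw":1},{"tx":0,"ty":0,"tz":0,"rx":0,"ry":0,"rz":0,"claw":1},{"tx":0,"ty":0,"tz":0,"rx":0,"ry":0,"rz":0,"claw":1}]' |tail -1; python3 st.py
```

```text
width: 0.273
F [-2.1  0.3  5.5] T [-0.144  0.284  0.14 ] yaw 72.01
```

```bash
python3 -m inch '[{"tx":0,"ty":0,"tz":0,"rx":0,"ry":0,"rz":-0.03,"claw":1},{"tx":0,"ty":0,"tz":0,"rx":0,"ry":0,"rz":-0.03,"claw":1},{"tx":0,"ty":0,"tz":0,"rx":0,"ry":0,"rz":0,"claw":1},{"tx":0,"ty":0,"tz":0,"rx":0,"ry":0,"rz":0,"claw":1},{"tx":0,"ty":0,"tz":0,"rx":0,"ry":0,"rz":0,"claw":1}]' |tail -1; python3 st.py
```

```text
width: 0.272
F [-1.1  0.   4.9] T [-0.124  0.254  0.084] yaw 68.57
```

```bash
python3 -m inch '[{"tx":0,"ty":0,"tz":0,"rx":0,"ry":0,"rz":-0.03,"claw":1},{"tx":0,"ty":0,"tz":0,"rx":0,"ry":0,"rz":-0.03,"claw":1},{"tx":0,"ty":0,"tz":0,"rx":0,"ry":0,"rz":0,"claw":1},{"tx":0,"ty":0,"tz":0,"rx":0,"ry":0,"rz":0,"claw":1},{"tx":0,"ty":0,"tz":0,"rx":0,"ry":0,"rz":0,"claw":1}]' |tail -1; python3 st.py
```

```text
width: 0.269
F [-1.6 -1.1  4.6] T [-0.086  0.288  0.126] yaw 65.13
```

```bash
python3 -m inch '[{"tx":0,"ty":0,"tz":0,"rx":0,"ry":0,"rz":-0.02,"claw":1},{"tx":0,"ty":0,"tz":0,"rx":0,"ry":0,"rz":-0.02,"claw":1},{"tx":0,"ty":0,"tz":0,"rx":0,"ry":0,"rz":0,"claw":1},{"tx":0,"ty":0,"tz":0,"rx":0,"ry":0,"rz":0,"claw":1},{"tx":0,"ty":0,"tz":0,"rx":0,"ry":0,"rz":0,"claw":1}]' |tail -1; python3 st.py; python3 -c "
from h import *
im=cv2.imread('pics/s8.png')[150:250,330:430]
get('scene','s9.png');im2=cv2.imread('pics/s9.png')[150:250,330:430]; cv2.imwrite('pics/s9c.png',cv2.resize(np.hstack([im,im2]),None,fx=4,fy=4,interpolation=cv2.INTER_CUBIC))"
```

```text
width: 0.268
F [-1.6  0.2  5.6] T [-0.113  0.293  0.114] yaw 62.84
```

View pics/s9c.png

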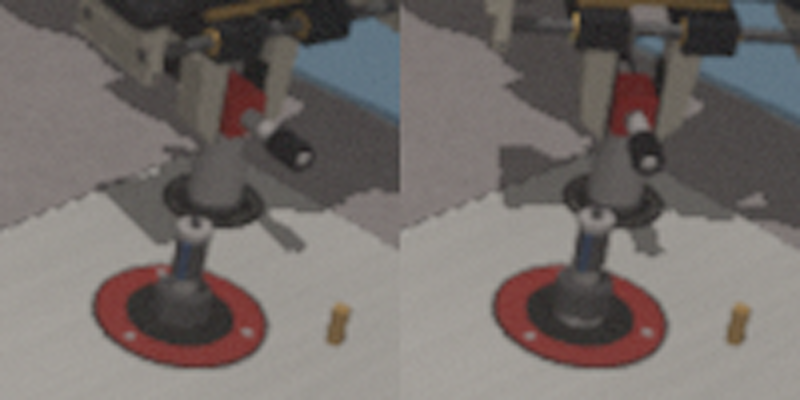

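The collet nut has risen between the two pictures and the wrench has turned about 0.91 rad without meeting the stop. I'll carry on in small steps.

```bash
python3 -m inch '[{"tx":0,"ty":0,"tz":0,"rx":0,"ry":0,"rz":-0.02,"claw":1},{"tx":0,"ty":0,"tz":0,"rx":0,"ry":0,"rz":-0.02,"claw":1},{"tx":0,"ty":0,"tz":0,"rx":0,"ry":0,"rz":-0.02,"claw":1},{"tx":0,"ty":0,"tz":0,"rx":0,"ry":0,"rz":0,"claw":1},{"tx":0,"ty":0,"tz":0,"rx":0,"ry":0,"rz":0,"claw":1}]' |tail -1; python3 st.py
```

```text
width: 0.266
F [-1.1 -0.3  4.7] T [-0.053  0.235  0.111] yaw 59.4
```

```bash
python3 -m inch '[{"tx":0,"ty":0,"tz":0,"rx":0,"ry":0,"rz":-0.02,"claw":1},{"tx":0,"ty":0,"tz":0,"rx":0,"ry":0,"rz":-0.02,"claw":1},{"tx":0,"ty":0,"tz":0,"rx":0,"ry":0,"rz":0,"claw":1},{"tx":0,"ty":0,"tz":0,"rx":0,"ry":0,"rz":0,"claw":1},{"tx":0,"ty":0,"tz":0,"rx":0,"ry":0,"rz":0,"claw":1}]' |tail -1; python3 st.py
```

```text
width: 0.271
F [-2.1 -0.1  5.9] T [-0.048  0.239  0.113] yaw 57.11
```

```bash
python3 -m inch '[{"tx":0,"ty":0,"tz":0,"rx":0,"ry":0,"rz":-0.02,"claw":1},{"tx":0,"ty":0,"tz":0,"rx":0,"ry":0,"rz":-0.02,"claw":1},{"tx":0,"ty":0,"tz":0,"rx":0,"ry":0,"rz":0,"claw":1},{"tx":0,"ty":0,"tz":0,"rx":0,"ry":0,"rz":0,"claw":1},{"tx":0,"ty":0,"tz":0,"rx":0,"ry":0,"rz":0,"claw":1}]' |tail -1; python3 st.py
```

```text
width: 0.266
F [-0.8  0.2  5.4] T [-0.049  0.268  0.144] yaw 54.82
```

```bash
python3 -m inch '[{"tx":0,"ty":0,"tz":0,"rx":0,"ry":0,"rz":-0.02,"claw":1},{"tx":0,"ty":0,"tz":0,"rx":0,"ry":0,"rz":-0.02,"claw":1},{"tx":0,"ty":0,"tz":0,"rx":0,"ry":0,"rz":0,"claw":1},{"tx":0,"ty":0,"tz":0,"rx":0,"ry":0,"rz":0,"claw":1},{"tx":0,"ty":0,"tz":0,"rx":0,"ry":0,"rz":0,"claw":1}]' |tail -1; python3 st.py
```

```text
width: 0.27
F [-1.8  0.1  5.5] T [0.004 0.301 0.176] yaw 52.53
```

```bash
python3 -m inch '[{"tx":0,"ty":0,"tz":0,"rx":0,"ry":0,"rz":-0.015,"claw":1},{"tx":0,"ty":0,"tz":0,"rx":0,"ry":0,"rz":-0.015,"claw":1},{"tx":0,"ty":0,"tz":0,"rx":0,"ry":0,"rz":0,"claw":1},{"tx":0,"ty":0,"tz":0,"rx":0,"ry":0,"rz":0,"claw":1},{"tx":0,"ty":0,"tz":0,"rx":0,"ry":0,"rz":0,"claw":1}]' |tail -1; python3 st.py
python3 - <<'E'
from h import *
for n in ('scene','top','wrist'):
    s,f,W=get(n,n+'10.png'); np.save(n+'10.npy',W)
W0=np.load('scene0.npy'); W=np.load('scene10.npy')
for X in (W0,W):
    d=np.hypot(X[...,0]-556.2,X[...,1]-137.2); m=(d<14)&(d>5); z=X[m][:,2]; print(np.histogram(z,bins=np.arange(6,50,2)))
im=cv2.imread('pics/scene10.png')[150:250,330:430]; cv2.imwrite('pics/s10c.png',cv2.resize(im,None,fx=6,fy=6,interpolation=cv2.INTER_CUBIC))
E
```

```text
width: 0.274
F [-0.7 -0.4  6.3] T [-0.046  0.247  0.253] yaw 50.82
(array([ 9,  3,  6,  6,  9,  8, 36, 10,  1,  6,  0,  4,  4,  7,  7,  8,  6,
        6,  5,  6,  6]), array([ 6,  8, 10, 12, 14, 16, 18, 20, 22, 24, 26, 28, 30, 32, 34, 36, 38,
       40, 42, 44, 46, 48]))
(array([ 8,  6,  4,  5,  5,  8,  4,  7,  8,  6,  4, 25, 21,  3,  4,  2,  1,
        7,  4,  6,  7]), array([ 6,  8, 10, 12, 14, 16, 18, 20, 22, 24, 26, 28, 30, 32, 34, 36, 38,
       40, 42, 44, 46, 48]))
```

View pics/wrist10.png

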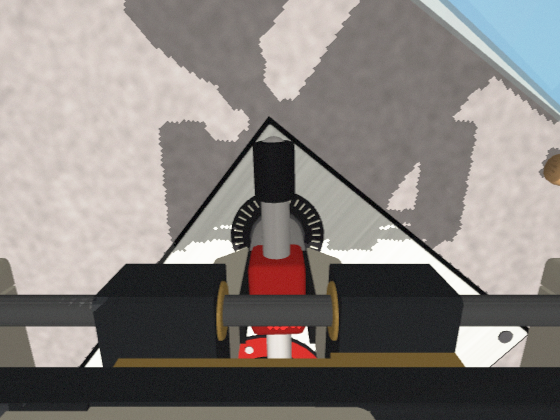

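View pics/s10c.png

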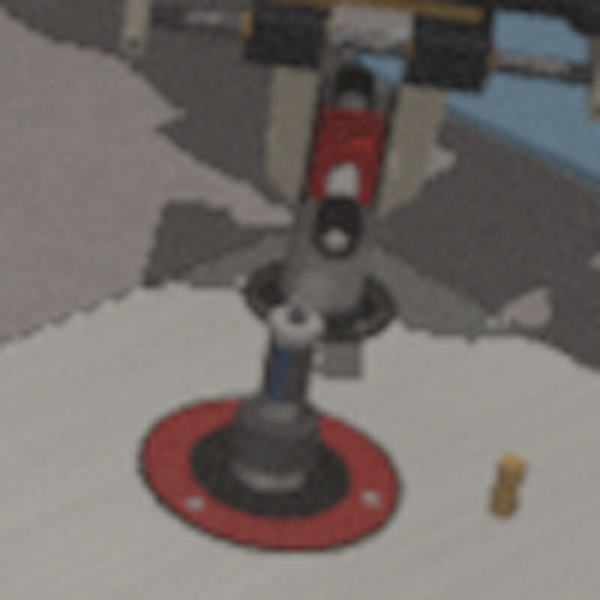

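```bash
python3 - <<'E'
from h import *
for n in ('scene0.npy','scene10.npy'):
    X=np.load(n); d=np.hypot(X[...,0]-556.2,X[...,1]-137.2); m=(d<14)&(d>5); z=X[m][:,2]
    for lo,hi in((17,22),(27,33)):
        q=z[(z>lo)&(z<hi)]; print(n,lo,len(q),np.median(q).round(2))
    d2=np.hypot(X[...,0]-556.2,X[...,1]-137.2); m=(d2>45)&(d2<80); print('plate',np.nanmedian(X[m][:,2]))
E
python3 -m inch '[{"tx":0,"ty":0,"tz":0,"rx":0,"ry":0,"rz":-0.01,"claw":1},{"tx":0,"ty":0,"tz":0,"rx":0,"ry":0,"rz":-0.01,"claw":1},{"tx":0,"ty":0,"tz":0,"rx":0,"ry":0,"rz":0,"claw":1},{"tx":0,"ty":0,"tz":0,"rx":0,"ry":0,"rz":0,"claw":1},{"tx":0,"ty":0,"tz":0,"rx":0,"ry":0,"rz":0,"claw":1}]' |tail -1; python3 st.py
```

```text
scene0.npy 17 51 19.21
scene0.npy 27 11 30.51
plate 3.5571218736440584
scene10.npy 17 16 19.48
scene10.npy 27 47 29.93
plate 5.403145410991583
width: 0.272
F [-1.2  0.4  3.6] T [0.003 0.25  0.303] yaw 49.68
```

The torque climbs steadily, from 0.11 to 0.30 N m, and the collet top reads about 30 mm, so it is at the stop. I'll take the strain off and let go.

```bash
python3 -m inch '[{"tx":0,"ty":0,"tz":0,"rx":0,"ry":0,"rz":0.03,"claw":1},{"tx":0,"ty":0,"tz":0,"rx":0,"ry":0,"rz":0.03,"claw":1},{"tx":0,"ty":0,"tz":0,"rx":0,"ry":0,"rz":0.01,"claw":1},{"tx":0,"ty":0,"tz":0,"rx":0,"ry":0,"rz":0,"claw":1},{"tx":0,"ty":0,"tz":0,"rx":0,"ry":0,"rz":0,"claw":1}]' |tail -1; python3 st.py
python3 -m inch '[{"tx":0,"ty":0,"tz":0,"rx":0,"ry":0,"rz":0,"claw":2.6},{"tx":0,"ty":0,"tz":0,"rx":0,"ry":0,"rz":0,"claw":3},{"tx":0,"ty":0,"tz":0,"rx":0,"ry":0,"rz":0,"claw":4},{"tx":0,"ty":0,"tz":0,"rx":0,"ry":0,"rz":0,"claw":5},{"tx":0,"ty":0,"tz":0,"rx":0,"ry":0,"rz":0,"claw":6}]'; python3 st.py
```

```text
width: 0.273
F [-1.8 -0.1  6.2] T [-0.021  0.294  0.07 ] yaw 53.65
time: 24.05
position: [465.4, 221.4, 51.6]
orientation: [[-0.805, 0.593, -0.0], [0.593, 0.805, -0.0], [0.0, -0.0, -1.0]]
wrist_force: [0.2, 0.8, -0.1]
width: 0.542
F [ 0.2  0.8 -0.1] T [-0.035 -0.02  -0.002] yaw 53.63
```

```bash
python3 -m inch '[{"tx":0,"ty":0,"tz":0,"rx":0,"ry":0,"rz":0,"claw":7},{"tx":0,"ty":0,"tz":1,"rx":0,"ry":0,"rz":0,"claw":7},{"tx":0,"ty":0,"tz":2,"rx":0,"ry":0,"rz":0,"claw":7},{"tx":0,"ty":0,"tz":3,"rx":0,"ry":0,"rz":0,"claw":7},{"tx":0,"ty":0,"tz":4,"rx":0,"ry":0,"rz":0,"claw":7}]'
python3 -m inch '[{"tx":0,"ty":0,"tz":3,"rx":0,"ry":0,"rz":0,"claw":7},{"tx":1,"ty":-2,"tz":1,"rx":0,"ry":0,"rz":0,"claw":7},{"tx":2,"ty":-3,"tz":0,"rx":0,"ry":0,"rz":0,"claw":7},{"tx":2,"ty":-2,"tz":0,"rx":0,"ry":0,"rz":0,"claw":7},{"tx":1,"ty":-1,"tz":0,"rx":0,"ry":0,"rz":0,"claw":7}]'
python3 -m inch '[{"tx":0,"ty":0,"tz":0,"rx":0,"ry":0,"rz":0,"claw":7},{"tx":0,"ty":0,"tz":0,"rx":0,"ry":0,"rz":0,"claw":7},{"tx":0,"ty":0,"tz":0,"rx":0,"ry":0,"rz":0,"claw":7},{"tx":0,"ty":0,"tz":0,"rx":0,"ry":0,"rz":0,"claw":7},{"tx":0,"ty":0,"tz":0,"rx":0,"ry":0,"rz":0,"claw":7}]' >/dev/null
python3 - <<'E'
from h import *
s,f,W=get('wrist','w11.png'); np.save('w11.npy',W)
s,f,W=get('scene','s11.png'); np.save('s11.npy',W)
d=np.hypot(W[...,0]-556.2,W[...,1]-137.2); z=W[(d<14)&(d>5)][:,2]; q=z[(z>26)&(z<33)];print(len(q),np.median(q))
m=(np.hypot(W[...,0]-556.2,W[...,1]-137.2)<75)&(d>45);print('plate',np.nanmedian(W[m][:,2]))
im=cv2.imread('pics/s11.png')[130:250,320:440]; cv2.imwrite('pics/s11c.png',cv2.resize(im,None,fx=5,fy=5,interpolation=cv2.INTER_CUBIC))
E
```

```text
time: 24.55
position: [464.4, 221.1, 152.3]
orientation: [[-0.805, 0.593, -0.003], [0.593, 0.805, -0.001], [0.002, -0.002, -1.0]]
wrist_force: [0.9, -0.6, 1.0]
width: 0.759
time: 25.05
position: [526.7, 139.8, 192.6]
orientation: [[-0.804, 0.594, 0.002], [0.594, 0.804, -0.0], [-0.001, 0.001, -1.0]]
wrist_force: [0.8, 0.3, 0.1]
width: 0.759
49 29.851407886491906
plate 260.0409957996284
```

View pics/w11.png

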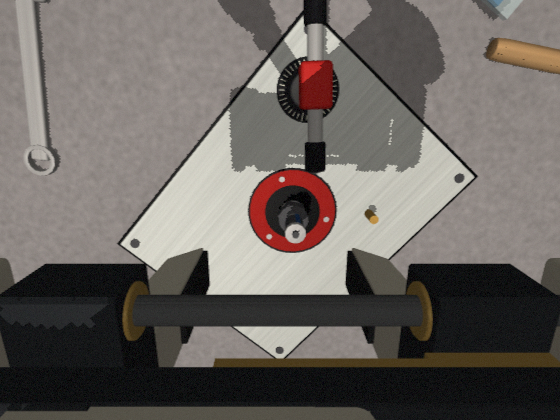

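View pics/s11c.png

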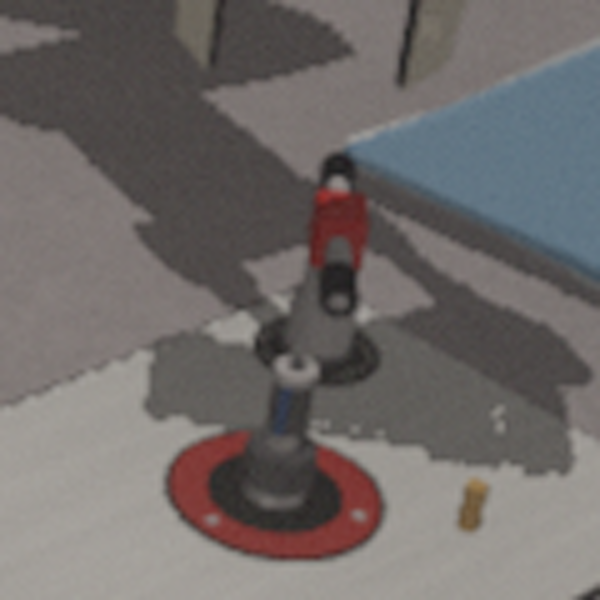

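Run:
```python
from h import *
W=np.load('w11.npy'); im=cv2.imread('pics/w11.png'); hsv=cv2.cvtColor(im,cv2.COLOR_BGR2HSV); Z=W[...,2]
d=np.hypot(W[...,0]-465.5,W[...,1]-221.4)
m=(d<30)&(Z>78)&(hsv[...,1]>150); q=W[m]; print(m.sum(),cv2.minAreaRect(q[:,:2].astype(np.float32)),np.median(q,0))
m=cv2.erode(m.astype(np.uint8),np.ones((5,5)))>0; q=W[m]
A=np.c_[q[:,:2]-q[:,:2].mean(0),np.ones(len(q))]; c=np.linalg.lstsq(A,q[:,2],rcond=None)[0]; print('slope',c)
d=np.hypot(W[...,0]-556.2,W[...,1]-137.2)
z=Z[(d<14)&(d>6)]; print(np.histogram(z,bins=np.arange(4,50,2)))
q=z[(z>27)&(z<33)];print(np.median(q)); print('plate',np.median(Z[(d>45)&(d<80)]))
```

```text
1532 ((465.52490234375, 221.15000915527344), (23.483901977539062, 33.592185974121094), 56.59616470336914) [465.17891082 221.1068793   84.25298353]
slope [-4.14241193e-04  5.17615215e-03  8.44126626e+01]
(array([  3,   9,   1,   1,   2,   3,   3,   2,   2,   4,   1,   0,  33,
       220,  18,   2,   0,   0,   6,  11,   9,  10]), array([ 4,  6,  8, 10, 12, 14, 16, 18, 20, 22, 24, 26, 28, 30, 32, 34, 36,
       38, 40, 42, 44, 46, 48]))
30.863676840618325
plate 281.5034498753643
```

```bash
python3 -c "
from rig import job_done
print(job_done())"
```

```text
the job is handed in; nothing more can be done
None
```

The job is handed in. The wrench is clipped upright on the lift drive and the lift is wound to its top stop. Handing in gave no verdict.

- **Fitting:** I pinched the red hub, lifted it off the post and turned it to the drive's angle as seen by the wrist camera. It went on in line. The collar was met at the nominal height, with the wrist reading rising about 12 N. That reading rose only about 5 N passing the spring ball, where you had said 8 to 14 N. It was sampled only every half second, so the peak was probably missed.
- **Winding:** I turned it clockwise about 65° (1.14 rad). The torque rose from about 0.11 to 0.30 N m, which I took as the stop. I eased back about 4°, opened the gripper and moved clear.
- **Last checks:**

| Check | Measured | Expected |
|---|---|---|
| Hub top height | 84.3 mm | 84 mm when fully home |
| Hub offset from the drive axis | about 0.3 mm | under 3 mm |
| Tilt | about 0.005 rad | under 0.1 rad |
| Collet top, wrist camera | 30.9 mm | 30.5 mm at the stop |
| Collet top, scene camera | 29.9 mm | 30.5 mm at the stop |

- **Disagreements:** The two collet readings differ by 1 mm, but both are above the 28.5 mm limit. My final plate-height reference reading came out meaningless because the gripper blocked the view, so I ignored it.
- **Not checked:** I did not measure the cutters again after lifting the wrench off. The arm stayed clear of them throughout.

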